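Move three samples on to their next instruments

ROBOT

A 6-joint arm with a two-finger parallel gripper is mounted at the origin on the work surface. World frame = base frame: x ahead of the robot, y to its left, z up, the work surface at z = 0. Lengths are in mm, angles in rad, forces in N, time in s.
With the tool pointing down it reaches from about 375 to 900 mm from the base axis. Payload 3.1 kg.
Tool frame: the origin (TCP) lies at the very end of the fingers, on their centre line; the grasp point (between the pads) lies robot.pinch_z behind it (robot.pinch_z is the distance from the TCP to the grasp point, in mm); y points along the fingers, x is the direction in which the jaws open and shut, and the axes are right-handed (so a half turn about y gives the same grasp; the last joint's range is limited). The gripper opens to 85 mm and grips with 20 to 120 N. Pads are 22 mm wide; open, the fingers measure 114 mm over their backs; the gripper's body (76 mm by 85 mm) begins 54 mm behind the grasp point. The pads swing forward as they close: fully open they stand 13 mm farther back than shut.
Start: joints at [-1.282, 0.527, 1.433, -0, 1.181, -0.178], TCP at [281.845, -557.817, 231.31] pointing down, gripper open.
Joint ranges: [-3.08, 3.08], [-0.75, 2.2], [0.22, 2.44], [-1.43, 4.57], [0, 2.65], [-2.85, 2.85]. Speed limits (rad/s): [2.79, 2.79, 3.14, 3.14, 3.14, 3.14].

INTERFACE

Orientations are given as a unit quaternion [w, x, y, z].
In Python, from workcell import robot gives the robot as it stands.
- The arm moves only by the shell command python3 -m crank 'ROWS'. ROWS is a JSON object of lists of equal length, an entry for each row: "delta_pos": the shift along the tool's x, y, z in cm, a list of three; "turn": the turn, a rotation vector about the tool's x, y, z in degrees, a list of three; "gripper": the opening in per cent of the stroke, from 0 (shut) to 100 (fully open). In form: {"delta_pos": [[tx, ty, tz], ...], "turn": [[rx, ry, rz], ...], "gripper": [gripper, ...]}. A call has 1 to 10 rows; each row shifts and turns the commanded pose from where the row before left it, along the tool's axes as they then stand; what a row does not reach is not made up. A row lasts 1/12 s, in which the tool goes at most 41.7 mm and 7.16 degrees, less where a joint would pass 70% of its speed; a pose out of reach is approached as far as the arm can. A call with a gripper value outside its range is refused whole. The fingers move at their own pace and stop on an object; the grip force is fixed at half the most. Time passes only in rows, so rows that do not move let the fingers close. It gives the time, the measured TCP pose, the force and the opening at its end, in the units of the state.
- robot.get_obs(): the state, without advancing time (a new reading comes with each control period).
- robot.camera(name): name is "side" or "top"; returns a dict with "color" (480x640x3 uint8, red, green, blue), "range_z" (480x640 float32, mm along the optical axis (not along the pixel's ray), 0 where there is no reading), "camera_matrix" (3x3 intrinsics, pixels), "R" (3x3) and "t" (3): a world point X has camera coordinates R X + t. Camera axes: x right, y down, z forward; pixel columns grow to the right and rows downward; lengths in mm; the calibration is good to about 2 mm. A picture is of the moment at which its call begins.
- robot.hand_in(): hands the job in, once; it reports no verdict.
The state is a dict: "t": time; "joint_pos": joint angles; "dq": joint speeds; "effort": joint torques, N m; "tool_pos": TCP position; "tcp_rot": TCP orientation; "force": force on the tool from outside, world axes, zero at the start; "ft_torque": the same for the moment, N m; "finger_gap": finger opening in mm.
Only numpy, scipy, OpenCV 4.12 (cv2) and the standard library are available. Lean on these libraries where they do the work, as an engineer would, in place of code of your own. Each camera call takes 0.05 s, during which the arm holds its last target. There are 200 camera calls.

TASK

The three samples are each done where they stand and move on: the beaker from the balance to the hotplate stirrer, the covered dish from the hotplate to the light base, the jar from the light base to the balance, each set down in the middle of the plate. All three instruments are taken and each holds only one vessel, so park one on the empty white tile meanwhile. Keep the vessels upright, set them down gently without dropping them, and leave the bottle, the tool beaker and the little vial where they are.

Things in the scene. Friction and masses are not known exactly. Their poses are not given: they have to be found in the camera images.
- beaker: white plastic laboratory beaker, open top, a small spout at the rim; straight wall 51 mm in diameter to 68 mm height, rim 54 mm in diameter, 75 mm high, about 90 g. Starts standing near the middle of the balance's pan. Origin: centre of its underside; z up its axis.
- dish: round low covered specimen dish, clear plastic with dark specimens on a white paper disc in it: lid 60 mm in diameter over the upper 9 mm, base 58 mm in diameter, 15 mm high overall, about 40 g. Starts lying flat near the middle of the hotplate. Origin: centre of its underside; z up its axis.
- jar: squat amber glass jar with a black ribbed screw cap: body 64 mm in diameter from 3 to 36 mm height, cap 57 mm in diameter from 40 to 55 mm, 55 mm high overall, about 170 g. Starts standing near the middle of the light base's window. Origin: centre of its underside; z up its axis.
- balance: top-loading balance, white housing about 145 mm wide and 200 mm long, grey console with a display on its -x end, and a round steel pan 120 mm in diameter, flat, its top 60 mm above the bench. Fixed. Origin: on the bench, straight below the centre of the pan; z up.
- hotplate: hotplate stirrer, grey housing about 130 mm wide and 165 mm long with two knobs on its -x front, and a round flat grey metal plate 120 mm in diameter, its top 68 mm above the bench. Fixed. Origin: on the bench, straight below the centre of the plate; z up.
- light_base: transmitted-light base, black box about 145 mm wide and 185 mm long with a dimmer knob on its -x front; a round white window 94 mm in diameter in a flat steel ring 108 mm in diameter, its top 52 mm above the bench. Two small folded clips (4 mm high) lie 72 mm behind (+x of) the window's centre. Fixed. Origin: on the bench, straight below the centre of the window; z up.
- tile: white square ceramic tile, 130 by 130 mm, its top 9 mm above the bench, empty at the start: the free spot. Fixed. Origin: on the bench, below its centre; z up.
- reagent_bottle: white capped bottle, 56 mm in diameter, 120 mm high, standing loose behind the instruments at the left; leave it alone. Origin: centre of its underside.
- tool_beaker: clear glass beaker, 73 mm in diameter, 95 mm high, with pens and tools leaning out to 160 mm height, standing loose behind the instruments at the right; leave it alone. Origin: centre of its underside.
- vial: small glass vial with a white cap, 27 mm in diameter, 54 mm high, standing loose on the bench in front of the instruments; leave it alone. Origin: centre of its underside.
Things that resemble listed ones, but are neither listed nor needed, are in the scene too. What is shaped like the beaker but blue is not meant. Of the things that look like the dish, the larger one is meant.

How it is judged:
By the outcome, as a careful person would: the job done as asked, in the order asked, and still so for the second after the job is handed in, with the robot touching nothing.
It also fails if it takes over 115 s, if anything falls off the work surface, if the arm or the gripper's body presses on something with over 40 N, if the wrist force passes 120 N, or if a joint passes its speed limit or range.

## Working session

There is one attempt and no reset: what is moved stays moved. The work goes in short steps, Python scripts to look and compute and a shell command to move; the robot and the scene stay as the last step left them, time stands still between calls to the robot, and variables do not carry over. Pictures are saved under pics/ and viewed, about 12 in all and at most 16, crops included, and the job is handed in when it is done.

```bash
ls; mkdir -p pics; python3 - <<'E'
from workcell import robot
import cv2,numpy as np
o=robot.get_obs(); print(o, robot.pinch_z)
for n in("top","side"):
    c=robot.camera(n); cv2.imwrite(f"pics/{n}0.png",c["color"][:,:,::-1]); np.savez(f"pics/{n}0.npz",**c); print(n,c["camera_matrix"],c["R"],c["t"])
E
```

```text
pics
{'t': 0.0, 'joint_pos': array([-1.28150418e+00,  5.28459847e-01,  1.43393066e+00,  8.18162847e-06,
        1.18138916e+00, -1.78473847e-01]), 'dq': array([ 8.01147098e-05, -7.08766544e-05,  3.88589158e-04,  4.02127294e-04,
        1.10605087e-03, -8.49946742e-05]), 'effort': array([-4.74158260e-04, -4.42353129e+01, -1.78028351e+01, -1.47902065e-04,
        8.54156184e-03,  5.44845832e-06]), 'tool_pos': array([ 281.64033686, -557.13068651,  230.32848227]), 'tcp_rot': array([ 0.60278187, -0.60174661,  0.37108377, -0.36993495]), 'force': array([-0.0640053 ,  0.55503494,  0.26407803]), 'ft_torque': array([0.02119186, 0.07164439, 0.00593951]), 'finger_gap': 85.12222544928781} 18.700000000000003
top [[462.28531262   0.         311.1732933 ]
 [  0.         462.28531262 244.08711073]
 [  0.           0.           1.        ]] [[ 0.08920987 -0.9960118  -0.00144596]
 [-0.97317192 -0.08685487 -0.21305552]
 [ 0.21208022  0.02041382 -0.97703902]] [-42.94383586 557.81260241 835.70810954]
side [[594.86073336   0.         323.16351326]
 [  0.         594.86073336 234.18097532]
 [  0.           0.           1.        ]] [[ 0.99966932 -0.02565415  0.00176368]
 [-0.01903534 -0.78437629 -0.61999313]
 [ 0.01728879  0.61975454 -0.78460525]] [-553.6082331    32.55349356 1178.02456125]
```

View pics/top0.png

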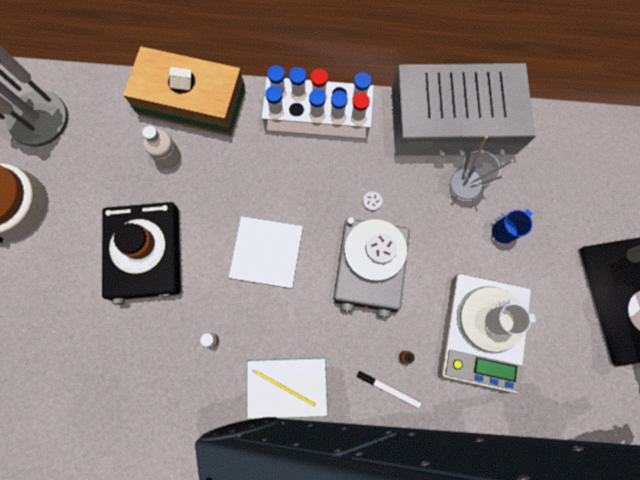

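View pics/side0.png

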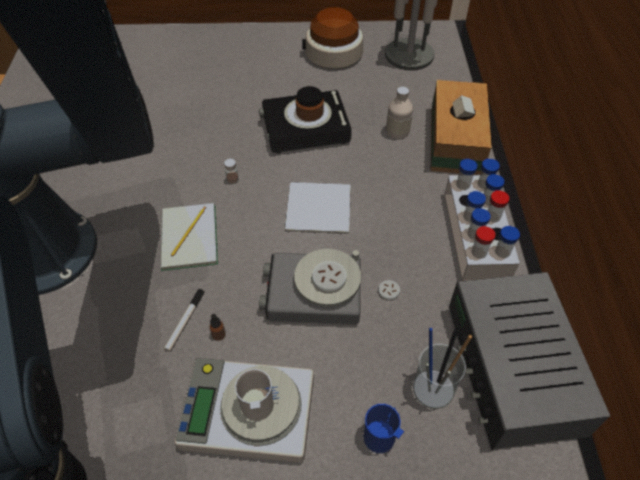

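Pictures 1–2: the full scene. Candidates:
- **Beaker:** white one on the balance, top (505,318) / side (255,395), not the blue one at top (512,227).
- **Dish:** large one on the hotplate, top (380,248), not the small one on the bench at (372,200).
- **Jar:** amber one on the light base, top (132,240), not the dropper bottle at (406,357).

The tile is at top (266,252), not the notepad at (287,388). The vial is at top (208,341).

```bash
cat > h.py <<'E'
import numpy as np, cv2
from workcell import robot
from scipy.spatial.transform import Rotation as Ro
def cloud(c):
    K=c["camera_matrix"];z=c["range_z"];v,u=np.mgrid[:480,:640]
    P=np.stack([(u-K[0,2])/K[0,0]*z,(v-K[1,2])/K[1,1]*z,z],-1)
    W=(P-c["t"])@c["R"]; W[z==0]=np.nan; return W
def proj(c,X):
    p=c["R"]@np.array(X,float)+c["t"];q=c["camera_matrix"]@p;return q[:2]/q[2]
def disc(W,xy,zlo,zhi,r):
    m=(W[...,2]>zlo)&(W[...,2]<zhi)&(np.hypot(W[...,0]-xy[0],W[...,1]-xy[1])<r)
    return W[m]
def enc(P):
    (x,y),r=cv2.minEnclosingCircle(P[:,:2].astype(np.float32)); return round(x,1),round(y,1),round(r,1),len(P),round(float(np.median(P[:,2])),1)
E
python3 - <<'E'
from h import *
px={"top":dict(beaker=(505,318),balance=(485,318),hot=(375,250),dish=(380,248),jar=(130,236),light=(137,246),tile=(266,252),bottle=(152,133),vial=(208,341),toolb=(466,186),blue=(512,227),smalldish=(372,200),dropper=(406,357)),
"side":dict(beaker=(255,385),balance=(260,402),hot=(327,277),dish=(330,276),jar=(309,96),light=(308,113),tile=(319,207),bottle=(400,105),vial=(230,165),toolb=(435,375),blue=(382,425),smalldish=(389,290),dropper=(217,325))}
for n in px:
    c=np.load(f"pics/{n}0.npz");W=cloud(c)
    for k,(u,v) in px[n].items(): print(n,k,W[v,u].round(0))
    # guesses of instrument centres from pixel rays at known height
    def ray(u,v,z):
        d=c["R"].T@np.linalg.inv(c["camera_matrix"])@[u,v,1];o=-c["R"].T@c["t"];return (o+d*(z-o[2])/d[2])[:2]
    I={k:ray(*px[n][k],h) for k,h in dict(balance=60,hot=68,light=52,tile=9,beaker=75,jar=107,dish=83).items()}
    for k,lo,hi,r in [("balance",56,64,75),("hot",64,71,75),("light",48,56,58),("tile",5,13,110),("dish",77,88,45),("jar",100,113,45),("beaker",125,142,50)]:
        P=disc(W,I[k],lo,hi,r)
        if len(P): print(n,k,I[k].round(0),enc(P), "mean",P.mean(0).round(1), "rect",cv2.minAreaRect(P[:,:2].astype(np.float32)))
q=robot.get_obs()["tcp_rot"];print(Ro.from_quat(q[[1,2,3,0]]).as_matrix().round(3))
E
```

```text
top beaker [ 450. -362.   72.]
top balance [ 447. -329.   61.]
top hot [ 553. -114.   85.]
top dish [ 559. -124.   81.]
top jar [535. 340. 106.]
top light [517. 324. 107.]
top tile [546.  99.   8.]
top bottle [735. 327. 121.]
top vial [359. 182.  54.]
top toolb [ 702. -288.   66.]
top blue [ 641. -399.   16.]
top smalldish [ 676. -110.   10.]
top dropper [ 363. -188.   47.]
top balance [ 447. -330.] (447.7, -345.2, 60.3, 2158, 59.8) mean [ 445.8 -333.1   59.9] rect ((447.52960205078125, -340.90155029296875), (118.77899169921875, 111.63832092285156), 4.940454483032227)
top hot [ 557. -116.] (564.1, -112.2, 66.9, 2123, 67.8) mean [ 555.3 -112.8   67.8] rect ((558.3130493164062, -117.15324401855469), (118.42583465576172, 117.70654296875), 2.225231409072876)
top light [527. 346.] (527.1, 345.9, 58.0, 1495, 51.7) mean [518.2 339.1  51.7] rect ((527.2406005859375, 346.218017578125), (115.05207824707031, 114.5093002319336), 2.914199113845825)
top tile [546.  98.] (547.2, 84.5, 101.8, 3910, 8.9) mean [545.6  98.3   8.9] rect ((555.929443359375, 95.65638732910156), (154.8301544189453, 193.651
[... 1698 characters left out ...]
552185058594, 168.58657836914062), 85.82576751708984)
side dish [ 562. -131.] (560.5, -128.1, 31.9, 806, 82.5) mean [ 561.1 -129.7   82.4] rect ((561.1304931640625, -128.1781463623047), (61.09334945678711, 59.586185455322266), 60.99074935913086)
side jar [531. 332.] (532.5, 338.9, 31.6, 378, 105.5) mean [531.7 337.  105.4] rect ((531.986572265625, 340.91375732421875), (56.134124755859375, 59.016536712646484), 9.495615005493164)
side beaker [ 439. -327.] (443.3, -354.1, 27.1, 273, 132.6) mean [ 440.6 -344.1  131.9] rect ((442.60052490234375, -351.1666564941406), (52.592987060546875, 45.63003158569336), 7.570235729217529)
[[ 0.451 -0.001  0.893]
 [-0.893  0.002  0.451]
 [-0.002 -1.     0.   ]]
```

```bash
python3 - <<'E'
import cv2,numpy as np
a=cv2.imread("pics/top0.png");s=cv2.imread("pics/side0.png")
f=lambda i,y,x:cv2.resize(i[y:y+100,x:x+130],None,fx=3,fy=3,interpolation=cv2.INTER_CUBIC)
cv2.imwrite("pics/crop1.png",np.vstack([np.hstack([f(a,270,430),f(a,200,320)]),np.hstack([f(a,195,80),f(s,350,190)])]))
E
```

```text
(no output)
```

View pics/crop1.png

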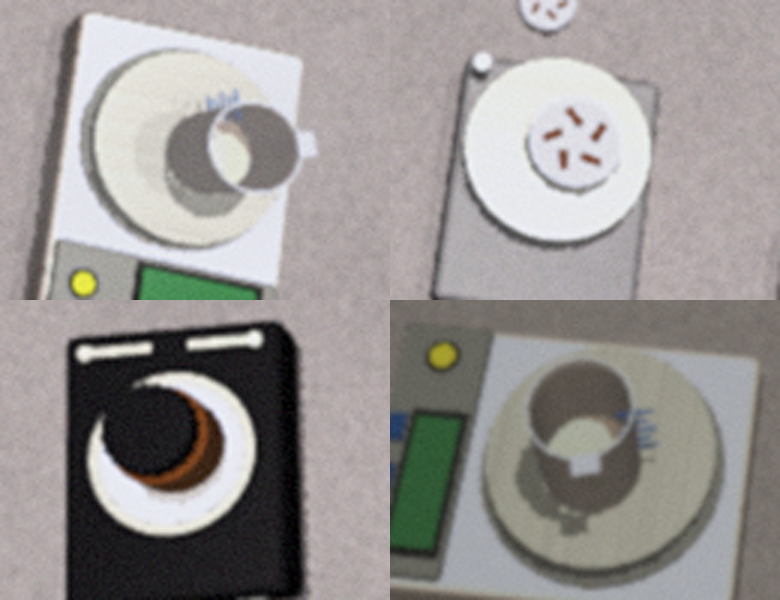

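Picture 3: close crops confirm the choices. The beaker is white with blue graduations and its spout faces −y, the large dish is on the hotplate, and the amber jar sits on the window. Next I refine the centres from colour.

```bash
cat >> h.py <<'E'
def ray(c,uv,z):
    uv=np.atleast_2d(uv); d=np.c_[uv,np.ones(len(uv))]@np.linalg.inv(c["camera_matrix"]).T@c["R"]; o=-c["R"].T@c["t"]
    return (o+d*((z-o[2])/d[:,2])[:,None])[:,:2]
E
python3 - <<'E'
from h import *
for n,bk,w,t in(("top",(514.8,319.2),(137,262),(266,252)),("side",(253.3,386.7),(308,122),(319,207))):
    c=np.load(f"pics/{n}0.npz");g=cv2.cvtColor(c["color"],cv2.COLOR_RGB2GRAY)
    print(n,"beaker",ray(c,bk,135))
    hsv=cv2.cvtColor(c["color"],cv2.COLOR_RGB2HSV)
    for k,p,z,thr in(("window",w,52,165 if n=="top" else 150),("tile",t,9,205 if n=="top" else 175)):
        print(g[p[1],p[0]],end=" ")
        m=((g>g[p[1],p[0]]-25)&(hsv[...,1]<70)).astype(np.uint8);_,L=cv2.connectedComponents(m,connectivity=4)
        v,u=np.nonzero(L==L[p[1],p[0]]);P=ray(c,np.c_[u,v],z).astype(np.float32)
        print(k,len(P),cv2.minEnclosingCircle(P),cv2.minAreaRect(P))
E
```

```text
top beaker [[ 443.16540075 -353.24802828]]
222 window 1039 ((527.8824462890625, 346.2559509277344), 52.98601150512695) ((526.1474609375, 343.91705322265625), (99.67654418945312, 104.87078094482422), 51.86995315551758)
233 tile 3878 ((547.7863159179688, 99.09690856933594), 89.53882598876953) ((548.0294189453125, 99.20635223388672), (129.94691467285156, 128.78826904296875), 85.63133239746094)
side beaker [[ 443.51370869 -356.66611076]]
136 window 503 ((526.2764282226562, 343.94354248046875), 53.121212005615234) ((525.5206298828125, 335.6699523925781), (87.26561737060547, 104.64253997802734), 83.14087677001953)
169 tile 2874 ((545.62060546875, 96.7496337890625), 88.78138732910156) ((546.4891967773438, 97.64148712158203), (130.3529815673828, 129.38604736328125), 85.67893981933594)
```

```bash
python3 -m crank '{"delta_pos":[[0,0,0],[0,0,0],[0,0,0],[0,0,0],[0,0,0],[0,0,0],[0,0,0],[0,0,0],[0,0,0],[0,0,0]],"turn":[[0,-7,0],[0,-7,0],[0,-7,0],[0,-7,0],[0,-7,0],[0,-7,0],[0,-7,0],[0,-7,0],[0,-7,0],[0,0,0]],"gripper":[100,100,100,100,100,100,100,100,100,100]}'
cat > s.py <<'E'
from h import *
o=robot.get_obs();q=o["tcp_rot"];M=Ro.from_quat(q[[1,2,3,0]]).as_matrix()
print(round(o["t"],2),o["tool_pos"].round(1),"F",o["force"].round(1),"gap",round(o["finger_gap"],1));print(M.round(4).tolist())
E
python3 s.py
```

```text
t: 0.93
tool_pos: [281.7, -557.5, 230.8]
tcp_rot: [0.708, -0.707, 0.001, -0.0]
force: [-0.6, 0.9, 0.2]
finger_gap: 85.5
0.93 [ 281.7 -557.5  230.8] F [-0.6  0.9  0.2] gap 85.5
[[1.0, -0.0004, 0.0014], [-0.0014, 0.0012, 1.0], [-0.0004, -1.0, 0.0012]]
```

```bash
python3 -m crank '{"delta_pos":[[2.02,0,2.53],[2.02,0,2.53],[2.02,0,2.53],[2.02,0,2.53],[2.02,0,2.53],[2.02,0,2.53],[2.02,0,2.53],[2.02,0,2.53],[0,0,0],[0,0,0]],"turn":[[0,0,0],[0,0,0],[0,0,0],[0,0,0],[0,0,0],[0,0,0],[0,0,0],[0,0,0],[0,0,0],[0,0,0]],"gripper":[100,100,100,100,100,100,100,100,100,100]}'
python3 -m crank '{"delta_pos":[[0,2,0],[0,3,0],[0,2,0],[0,2,0],[0,0,0],[0,0,0]],"turn":[[0,0,0],[0,0,0],[0,0,0],[0,0,0],[0,0,0],[0,0,0]],"gripper":[100,100,100,100,100,100]}'
python3 - <<'E'
from h import *
f=[]
for n,(x,y) in(("top",(430,230)),("side",(160,270))):
    c=robot.camera(n);i=c["color"][:,:,::-1];f.append(cv2.resize(i[y:y+180,x:x+200],None,fx=2,fy=2))
cv2.imwrite("pics/a1.png",np.hstack(f))
E
```

```text
t: 1.77
tool_pos: [444.9, -354.4, 231.1]
tcp_rot: [0.707, -0.707, 0.001, -0.001]
force: [-0.4, -1.3, 0.1]
finger_gap: 85.3
t: 2.27
tool_pos: [443.0, -356.6, 140.4]
tcp_rot: [0.708, -0.706, 0.003, -0.002]
force: [-0.7, -0.6, 0.3]
finger_gap: 85.4
```

View pics/a1.png

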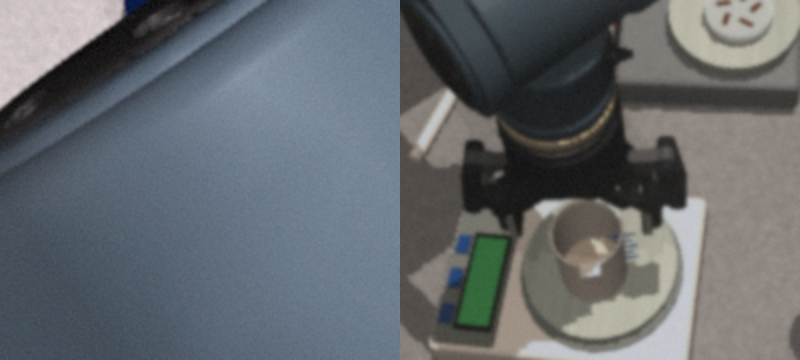

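Picture 4: in the side view the open fingers at crop (515,225) and (650,225) straddle the beaker rim, centred at (588,235). The arm hides the top view. I'll descend and grip.

```bash
python3 -m crank '{"delta_pos":[[0,1.5,0],[0,1.5,0],[0,1.5,0],[0,1.3,0],[0,0,0]],"turn":[[0,0,0],[0,0,0],[0,0,0],[0,0,0],[0,0,0]],"gripper":[100,100,100,100,100]}'
python3 -m crank '{"delta_pos":[[0,0,0],[0,0,0],[0,0,0],[0,0,0],[0,0,0],[0,0,0],[0,0,0],[0,0,0]],"turn":[[0,0,0],[0,0,0],[0,0,0],[0,0,0],[0,0,0],[0,0,0],[0,0,0],[0,0,0]],"gripper":[80,70,60,60,55,50,50,50]}'
```

```text
t: 2.78
tool_pos: [443.7, -356.0, 82.8]
tcp_rot: [0.707, -0.707, 0.002, -0.001]
force: [-0.0, 0.2, -0.3]
finger_gap: 85.3
t: 3.45
tool_pos: [444.6, -356.9, 85.1]
tcp_rot: [-0.706, 0.708, -0.001, 0.002]
force: [-1.1, -0.1, 6.7]
finger_gap: 49.9
```

```bash
python3 -m crank '{"delta_pos":[[0,0,0],[0,0,0],[0,0,0],[0,0,0]],"turn":[[0,0,0],[0,0,0],[0,0,0],[0,0,0]],"gripper":[30,0,0,0]}'
python3 -m crank '{"delta_pos":[[0,-0.5,0],[0,-1,0],[0,-1.5,0],[0,-2,0],[0,-2,0],[0,-2,0],[0,-1,0],[0,0,0]],"turn":[[0,0,0],[0,0,0],[0,0,0],[0,0,0],[0,0,0],[0,0,0],[0,0,0],[0,0,0]],"gripper":[0,0,0,0,0,0,0,0]}'
python3 - <<'E'
from h import *
c=robot.camera("side");np.savez("pics/side_b.npz",**c);x,y=140,170
cv2.imwrite("pics/a2.png",cv2.resize(c["color"][y:y+250,x:x+260,::-1],None,fx=2,fy=2))
E
```

```text
t: 3.78
tool_pos: [444.6, -356.9, 85.1]
tcp_rot: [-0.706, 0.708, -0.001, 0.002]
force: [-1.4, -0.1, 6.5]
finger_gap: 50.1
t: 4.45
tool_pos: [445.4, -357.2, 186.3]
tcp_rot: [-0.705, 0.709, 0.0, 0.003]
force: [0.2, -0.3, 0.2]
finger_gap: 50.1
```

View pics/a2.png

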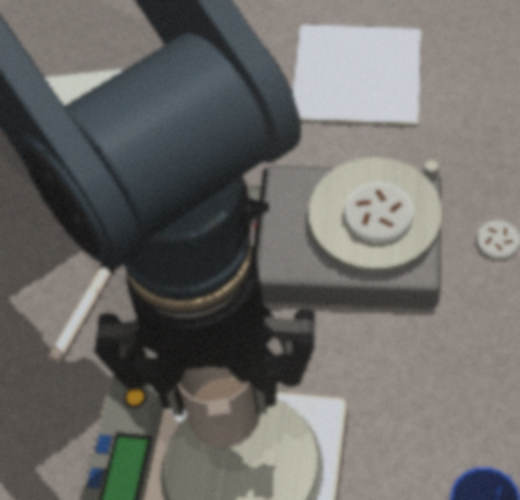

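Picture 5: the beaker is held upright between the pads at (215,400), clear of the pan. I'll carry it to the tile.

```bash
python3 -m crank '{"delta_pos":[[0.3,0,1],[0.5,0,2],[0.7,0,3],[0.8,0,3.7],[0.8,0,3.7],[0.8,0,3.7],[0.8,0,3.7],[0.8,0,3.7],[0.8,0,3.7],[0.8,0,3.7]],"turn":[[0,0,0],[0,0,0],[0,0,0],[0,0,0],[0,0,0],[0,0,0],[0,0,0],[0,0,0],[0,0,0],[0,0,0]],"gripper":[0,0,0,0,0,0,0,0,0,0]}'
python3 -m crank '{"delta_pos":[[0.8,0,3.7],[0.8,0,3.7],[0.7,0,3],[0.5,0,2],[0.3,0,1],[0,0,0],[0,0,0]],"turn":[[0,0,0],[0,0,0],[0,0,0],[0,0,0],[0,0,0],[0,0,0],[0,0,0]],"gripper":[0,0,0,0,0,0,0]}'; python3 s.py
```

```text
t: 5.33
tool_pos: [514.8, -34.3, 181.7]
tcp_rot: [0.708, -0.707, 0.003, 0.0]
force: [1.3, 0.1, -1.3]
finger_gap: 49.8
t: 5.92
tool_pos: [546.7, 96.7, 182.3]
tcp_rot: [-0.707, 0.707, -0.002, -0.0]
force: [0.7, -0.1, -1.2]
finger_gap: 50.0
5.92 [546.7  96.7 182.3] F [ 0.7 -0.1 -1.2] gap 50.0
[[1.0, -0.0025, 0.0022], [-0.0022, -0.0005, 1.0], [-0.0025, -1.0, -0.0005]]
```

```bash
python3 -m crank '{"delta_pos":[[0,1,0],[0,2,0],[0,2.5,0],[0,2.5,0],[0,2.5,0],[0,2,0],[0,1,0],[0,0.5,0],[0,0,0],[0,0,0]],"turn":[[0,0,0],[0,0,0],[0,0,0],[0,0,0],[0,0,0],[0,0,0],[0,0,0],[0,0,0],[0,0,0],[0,0,0]],"gripper":[0,0,0,0,0,0,0,0,0,0]}'
python3 -m crank '{"delta_pos":[[0,0.2,0],[0,0.2,0],[0,0,0]],"turn":[[0,0,0],[0,0,0],[0,0,0]],"gripper":[0,0,0]}'
python3 -m crank '{"delta_pos":[[0,0.2,0],[0,0,0]],"turn":[[0,0,0],[0,0,0]],"gripper":[0,0]}'
```

```text
t: 6.75
tool_pos: [548.2, 96.1, 43.7]
tcp_rot: [-0.707, 0.707, -0.001, 0.002]
force: [0.2, -0.0, -0.7]
finger_gap: 50.2
t: 7.0
tool_pos: [548.1, 96.7, 39.9]
tcp_rot: [-0.707, 0.707, -0.001, 0.002]
force: [0.6, 0.3, -1.1]
finger_gap: 49.8
t: 7.17
tool_pos: [547.8, 96.8, 37.5]
tcp_rot: [-0.707, 0.707, -0.001, 0.001]
force: [-0.2, 1.1, 0.2]
finger_gap: 50.4
```

```bash
python3 -m crank '{"delta_pos":[[0,0.2,0],[0,0,0]],"turn":[[0,0,0],[0,0,0]],"gripper":[0,0]}'
python3 -m crank '{"delta_pos":[[0,0.1,0],[0,0,0]],"turn":[[0,0,0],[0,0,0]],"gripper":[0,0]}'
```

```text
t: 7.33
tool_pos: [547.6, 96.7, 35.1]
tcp_rot: [-0.707, 0.707, -0.001, 0.001]
force: [0.2, 0.8, -0.7]
finger_gap: 50.2
t: 7.5
tool_pos: [547.7, 96.7, 34.2]
tcp_rot: [-0.707, 0.707, -0.001, 0.001]
force: [0.5, -0.1, -1.6]
finger_gap: 49.9
```

```bash
python3 -m crank '{"delta_pos":[[0,0.1,0],[0,0,0]],"turn":[[0,0,0],[0,0,0]],"gripper":[0,0]}'
python3 -m crank '{"delta_pos":[[0,0.1,0],[0,0,0]],"turn":[[0,0,0],[0,0,0]],"gripper":[0,0]}'
```

```text
t: 7.67
tool_pos: [547.7, 96.8, 34.1]
tcp_rot: [0.707, -0.707, 0.001, -0.001]
force: [-0.4, 0.6, 5.1]
finger_gap: 50.2
t: 7.83
tool_pos: [547.7, 96.8, 34.0]
tcp_rot: [-0.707, 0.707, -0.001, 0.001]
force: [-2.7, -0.1, 11.9]
finger_gap: 50.2
```

```bash
python3 -m crank '{"delta_pos":[[0,-0.1,0],[0,0,0],[0,0,0],[0,0,0],[0,0,0],[0,0,0],[0,0,0],[0,0,0]],"turn":[[0,0,0],[0,0,0],[0,0,0],[0,0,0],[0,0,0],[0,0,0],[0,0,0],[0,0,0]],"gripper":[10,60,70,80,100,100,100,100]}'
python3 -m crank '{"delta_pos":[[0,-1,0],[0,-2,0],[0,-3,0],[0,-3,0],[0,-3,0],[0,-2,0],[0,-1,0],[0,0,0]],"turn":[[0,0,0],[0,0,0],[0,0,0],[0,0,0],[0,0,0],[0,0,0],[0,0,0],[0,0,0]],"gripper":[100,100,100,100,100,100,100,100]}'
python3 -m crank '{"delta_pos":[[0,0,1],[-0.1,0,2.2],[-0.2,0,3.5],[-0.3,0,3.5],[-0.3,0,3.5],[-0.3,0,3.5],[-0.3,0,3.5],[-0.1,0,2.5],[0,0,1.2],[0,0,0]],"turn":[[0,0,0],[0,0,0],[0,0,0],[0,0,0],[0,0,0],[0,0,0],[0,0,0],[0,0,0],[0,0,0],[0,0,0]],"gripper":[100,100,100,100,100,100,100,100,100,100]}'
python3 - <<'E'
from h import *
c=robot.camera("side");np.savez("pics/side_c.npz",**c);x,y=200,0
cv2.imwrite("pics/a3.png",cv2.resize(c["color"][y:y+260,x:x+260,::-1],None,fx=2,fy=2))
E
python3 s.py
```

```text
t: 8.5
tool_pos: [547.6, 96.6, 33.2]
tcp_rot: [0.707, -0.707, 0.001, -0.001]
force: [-0.2, 0.0, 1.1]
finger_gap: 85.1
t: 9.17
tool_pos: [549.2, 96.7, 186.3]
tcp_rot: [-0.707, 0.707, 0.001, 0.003]
force: [-0.2, -0.1, -0.2]
finger_gap: 85.3
t: 10.0
tool_pos: [531.0, 343.2, 181.2]
tcp_rot: [-0.707, 0.707, -0.001, -0.001]
force: [0.5, -0.3, 0.3]
finger_gap: 85.5
10.05 [531.3 341.2 181.5] F [ 0.  -0.6 -0.3] gap 85.4
[[1.0, -0.0029, 0.0011], [-0.0011, -0.0018, 1.0], [-0.0029, -1.0, -0.0018]]
```

View pics/a3.png

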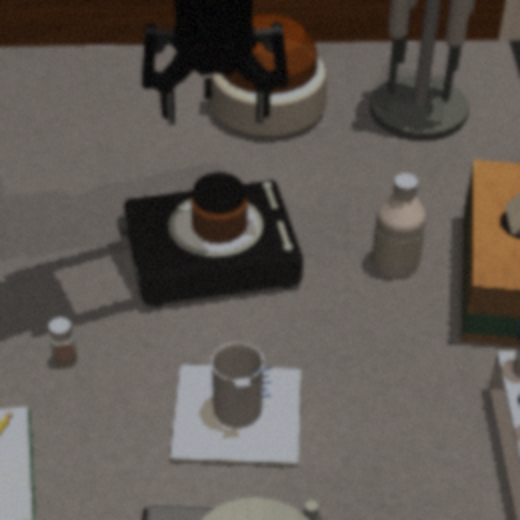

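Picture 6: the beaker stands upright on the tile at (238,385). The gripper is above the jar at (218,208), with the clips to its right.

```bash
python3 -m crank '{"delta_pos":[[0,1,0],[0,2,0],[0,2.5,0],[0,2.5,0],[0,2,0],[0,1,0],[0,1,0],[0,0.5,0],[0,0.5,0],[0,0,0]],"turn":[[0,0,0],[0,0,0],[0,0,0],[0,0,0],[0,0,0],[0,0,0],[0,0,0],[0,0,0],[0,0,0],[0,0,0]],"gripper":[100,100,100,100,100,100,100,100,100,100]}'
python3 -m crank '{"delta_pos":[[0,0,0],[0,0,0],[0,0,0],[0,0,0],[0,0,0],[0,0,0],[0,0,0],[0,0,0]],"turn":[[0,0,0],[0,0,0],[0,0,0],[0,0,0],[0,0,0],[0,0,0],[0,0,0],[0,0,0]],"gripper":[90,80,75,70,70,0,0,0]}'
```

```text
t: 10.88
tool_pos: [532.7, 340.3, 53.0]
tcp_rot: [-0.707, 0.707, -0.001, 0.001]
force: [0.3, 0.2, 0.5]
finger_gap: 85.4
t: 11.55
tool_pos: [533.1, 341.2, 54.8]
tcp_rot: [0.707, -0.707, 0.0, -0.002]
force: [-0.4, -0.6, 6.3]
finger_gap: 62.6
```

```bash
python3 -m crank '{"delta_pos":[[0,-0.5,0],[0,-1,0],[0,-1.5,0],[0,-2.5,0],[0,-2.5,0],[0,-2,0],[0,-1.5,0],[0,-0.5,0],[0,0,0]],"turn":[[0,0,0],[0,0,0],[0,0,0],[0,0,0],[0,0,0],[0,0,0],[0,0,0],[0,0,0],[0,0,0]],"gripper":[0,0,0,0,0,0,0,0,0]}'
python3 -m crank '{"delta_pos":[[-0.1,0,-1],[-0.2,0,-2],[-0.4,0,-3],[-0.46,0,-3.7],[-0.46,0,-3.7],[-0.46,0,-3.7],[-0.46,0,-3.7],[-0.46,0,-3.7],[-0.46,0,-3.7],[-0.46,0,-3.7]],"turn":[[0,0,0],[0,0,0],[0,0,0],[0,0,0],[0,0,0],[0,0,0],[0,0,0],[0,0,0],[0,0,0],[0,0,0]],"gripper":[0,0,0,0,0,0,0,0,0,0]}'
python3 -m crank '{"delta_pos":[[-0.46,0,-3.7],[-0.46,0,-3.7],[-0.46,0,-3.7],[-0.46,0,-3.7],[-0.46,0,-3.7],[-0.46,0,-3.7],[-0.46,0,-3.7],[-0.46,0,-3.7],[-0.45,0,-3.5],[-0.35,0,-2.4]],"turn":[[0,0,0],[0,0,0],[0,0,0],[0,0,0],[0,0,0],[0,0,0],[0,0,0],[0,0,0],[0,0,0],[0,0,0]],"gripper":[0,0,0,0,0,0,0,0,0,0]}'
python3 -m crank '{"delta_pos":[[-0.2,0,-1.3],[0,0,0],[0,0,0],[0,0,0]],"turn":[[0,0,0],[0,0,0],[0,0,0],[0,0,0]],"gripper":[0,0,0,0]}'; python3 s.py
```

```text
t: 12.3
tool_pos: [533.4, 341.2, 175.4]
tcp_rot: [0.708, -0.707, -0.0, -0.002]
force: [-0.0, -0.1, -1.8]
finger_gap: 62.5
t: 13.13
tool_pos: [490.1, 20.0, 172.0]
tcp_rot: [0.707, -0.707, 0.002, 0.0]
force: [1.5, -0.3, -1.7]
finger_gap: 62.3
t: 13.97
tool_pos: [444.4, -336.2, 171.8]
tcp_rot: [0.707, -0.707, 0.003, -0.001]
force: [1.2, 0.5, -0.9]
finger_gap: 62.1
t: 14.3
tool_pos: [443.4, -343.7, 172.5]
tcp_rot: [0.708, -0.706, 0.002, -0.0]
force: [0.3, 0.8, -0.7]
finger_gap: 62.3
14.3 [ 443.4 -343.7  172.5] F [ 0.3  0.8 -0.7] gap 62.3
[[1.0, -0.002, 0.0027], [-0.0027, 0.0031, 1.0], [-0.002, -1.0, 0.0031]]
```

```bash
python3 -m crank '{"delta_pos":[[0.25,0.5,-0.1],[0.2,1.5,-0.1],[0,2,0],[0,2,0],[0,2,0],[0,1.2,0],[0,0.6,0],[0,0.2,0],[0,0,0],[0,0,0]],"turn":[[0,0,0],[0,0,0],[0,0,0],[0,0,0],[0,0,0],[0,0,0],[0,0,0],[0,0,0],[0,0,0],[0,0,0]],"gripper":[0,0,0,0,0,0,0,0,0,0]}'
python3 -m crank '{"delta_pos":[[0,0.2,0],[0,0.2,0],[0,0.1,0],[0,0,0],[0,0,0]],"turn":[[0,0,0],[0,0,0],[0,0,0],[0,0,0],[0,0,0]],"gripper":[0,0,0,0,0]}'
```

```text
t: 15.13
tool_pos: [449.3, -348.0, 74.0]
tcp_rot: [-0.707, 0.707, -0.001, 0.001]
force: [-0.3, 0.4, -0.3]
finger_gap: 62.4
t: 15.55
tool_pos: [448.7, -348.1, 68.4]
tcp_rot: [-0.707, 0.707, -0.001, 0.001]
force: [-0.6, -0.4, -1.9]
finger_gap: 62.6
```

```bash
python3 -m crank '{"delta_pos":[[0,0.1,0.1],[0,0.1,0.1],[0,0.1,0],[0,0,0],[0,0,0]],"turn":[[0,0,0],[0,0,0],[0,0,0],[0,0,0],[0,0,0]],"gripper":[0,0,0,0,0]}'
python3 -m crank '{"delta_pos":[[0,0.1,0],[0,0.1,0],[0,0,0],[0,0,0]],"turn":[[0,0,0],[0,0,0],[0,0,0],[0,0,0]],"gripper":[0,0,0,0]}'
python3 -m crank '{"delta_pos":[[0,0.1,0],[0,0,0],[0,0,0]],"turn":[[0,0,0],[0,0,0],[0,0,0]],"gripper":[0,0,0]}'
```

```text
t: 15.97
tool_pos: [448.6, -345.9, 65.2]
tcp_rot: [0.707, -0.707, 0.001, -0.001]
force: [-0.5, -0.0, -1.9]
finger_gap: 62.4
t: 16.3
tool_pos: [448.6, -346.0, 63.2]
tcp_rot: [0.707, -0.707, 0.001, -0.001]
force: [-0.3, 0.1, -1.2]
finger_gap: 62.2
t: 16.55
tool_pos: [448.7, -346.1, 62.8]
tcp_rot: [-0.707, 0.707, -0.001, 0.001]
force: [-1.0, 1.0, 4.0]
finger_gap: 62.4
```

```bash
python3 -m crank '{"delta_pos":[[0,0,0],[0,0,0],[0,0,0],[0,0,0],[0,0,0],[0,0,0],[0,0,0]],"turn":[[0,0,0],[0,0,0],[0,0,0],[0,0,0],[0,0,0],[0,0,0],[0,0,0]],"gripper":[60,75,85,100,100,100,100]}'
python3 -m crank '{"delta_pos":[[0,-0.5,0],[0,-1.5,0],[0,-2.5,0],[0,-2.5,0],[0,-2.5,0],[0,-2,0],[0,-1,0],[0,-0.5,0],[0,0,0]],"turn":[[0,0,0],[0,0,0],[0,0,0],[0,0,0],[0,0,0],[0,0,0],[0,0,0],[0,0,0],[0,0,0]],"gripper":[100,100,100,100,100,100,100,100,100]}'
python3 -m crank '{"delta_pos":[[0.8,0,1.5],[1.5,0,3],[1.7,0,3.3],[1.7,0,3.3],[1.7,0,3.3],[1.7,0,3.3],[1.5,0,2.8],[0.7,0,1.4],[0,0,0],[0,0,0]],"turn":[[0,0,0],[0,0,0],[0,0,0],[0,0,0],[0,0,0],[0,0,0],[0,0,0],[0,0,0],[0,0,0],[0,0,0]],"gripper":[100,100,100,100,100,100,100,100,100,100]}'
python3 - <<'E'
from h import *
c=robot.camera("side");np.savez("pics/side_d.npz",**c);x,y=140,190
cv2.imwrite("pics/a4.png",cv2.resize(c["color"][y:y+290,x:x+300,::-1],None,fx=2,fy=2))
W=cloud(c); P=disc(W,(448,-346),108,122,45); print(enc(P),P.mean(0))
P=disc(W,(448,-346),57,63,75); print(enc(P))
E
python3 s.py
```

```text
t: 17.13
tool_pos: [448.7, -346.0, 62.2]
tcp_rot: [0.707, -0.707, 0.001, -0.001]
force: [0.0, -0.8, 0.4]
finger_gap: 85.6
t: 17.88
tool_pos: [448.9, -346.2, 193.2]
tcp_rot: [-0.707, 0.708, -0.001, 0.002]
force: [0.1, -0.1, 0.3]
finger_gap: 85.4
t: 18.72
tool_pos: [561.7, -126.3, 190.7]
tcp_rot: [0.707, -0.707, 0.001, 0.001]
force: [-0.3, 0.1, -0.7]
finger_gap: 85.4
(448.5, -345.6, 30.2, 1148, 114.7) [ 448.31279705 -347.8362537   114.52437117]
(446.6, -346.7, 60.4, 2579, 59.8)
18.77 [ 561.5 -127.3  191. ] F [-0.2 -0.3 -0.2] gap 85.2
[[1.0, -0.0027, 0.0027], [-0.0027, 0.0006, 1.0], [-0.0027, -1.0, 0.0006]]
```

View pics/a4.png

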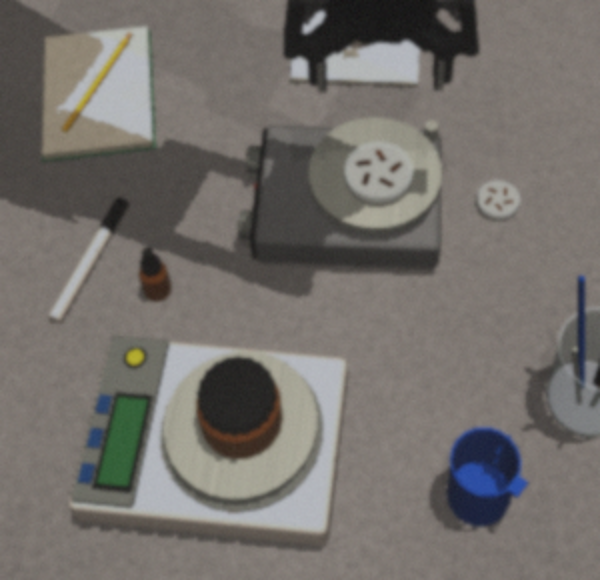

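Picture 7: the jar stands on the pan at (238,405), about 1.5 mm off the pan centre. The gripper is above the dish at (380,172).

```bash
python3 -m crank '{"delta_pos":[[0,1,0],[0,2,0],[0,2.5,0],[0,2.5,0],[0,2,0],[0,1,0],[0,0.5,0],[0,0.3,0],[0,0.2,0],[0,0,0]],"turn":[[0,0,0],[0,0,0],[0,0,0],[0,0,0],[0,0,0],[0,0,0],[0,0,0],[0,0,0],[0,0,0],[0,0,0]],"gripper":[100,100,100,100,100,100,100,100,100,100]}'
python3 -m crank '{"delta_pos":[[0,0.3,0],[0,0.1,0],[0,0,0],[0,0,0]],"turn":[[0,0,0],[0,0,0],[0,0,0],[0,0,0]],"gripper":[95,85,80,80]}'
python3 - <<'E'
from h import *
c=robot.camera("side");x,y=220,190
cv2.imwrite("pics/a5.png",cv2.resize(c["color"][y:y+150,x:x+200,::-1],None,fx=4,fy=4,interpolation=cv2.INTER_CUBIC))
E
```

```text
t: 19.6
tool_pos: [562.9, -127.9, 72.9]
tcp_rot: [-0.707, 0.707, -0.001, 0.002]
force: [-0.2, 0.3, -0.1]
finger_gap: 85.3
t: 19.93
tool_pos: [562.6, -127.3, 68.7]
tcp_rot: [-0.707, 0.707, -0.001, 0.001]
force: [-0.6, -0.0, -0.8]
finger_gap: 68.6
```

View pics/a5.png

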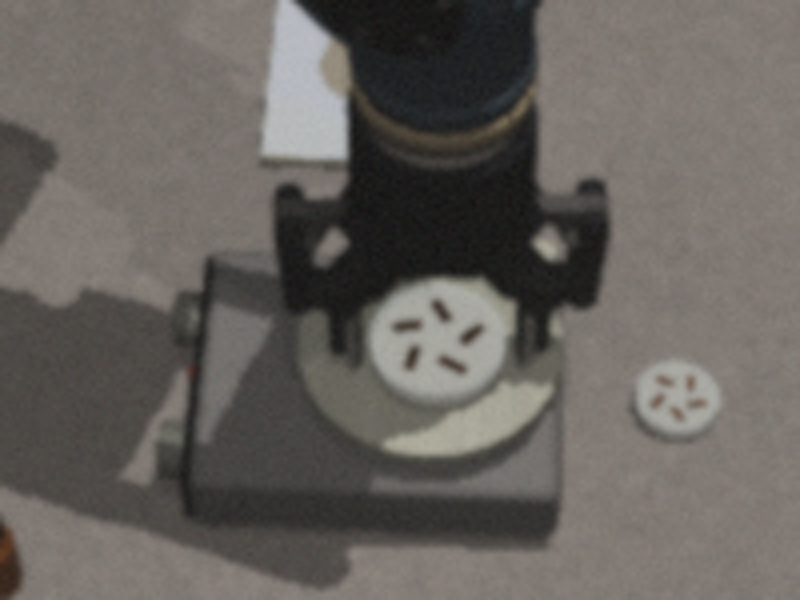

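Picture 8: the partly closed fingers at (345,340) and (530,335) straddle the dish at (438,342), clear of the plate. I'll go 4 mm lower and close.

```bash
python3 -m crank '{"delta_pos":[[0,0.2,0],[0,0.2,0],[0,0,0],[0,0,0],[0,0,0]],"turn":[[0,0,0],[0,0,0],[0,0,0],[0,0,0],[0,0,0]],"gripper":[80,80,80,76,74]}'
python3 -m crank '{"delta_pos":[[0,0,0],[0,0,0],[0,0,0],[0,0,0],[0,0,0]],"turn":[[0,0,0],[0,0,0],[0,0,0],[0,0,0],[0,0,0]],"gripper":[70,60,0,0,0]}'
```

```text
t: 20.4
tool_pos: [562.4, -127.4, 64.2]
tcp_rot: [0.707, -0.707, 0.001, -0.001]
force: [1.0, 0.5, -0.3]
finger_gap: 62.9
t: 20.82
tool_pos: [562.4, -127.4, 65.0]
tcp_rot: [-0.707, 0.707, -0.001, 0.001]
force: [-1.2, 0.2, 5.6]
finger_gap: 57.4
```

```bash
python3 -m crank '{"delta_pos":[[0,-0.3,0],[0,-0.7,0],[0,-1.5,0],[0,-2,0],[0,-2.5,0],[0,-2,0],[0,-1,0],[0,0,0],[0,0,0]],"turn":[[0,0,0],[0,0,0],[0,0,0],[0,0,0],[0,0,0],[0,0,0],[0,0,0],[0,0,0],[0,0,0]],"gripper":[0,0,0,0,0,0,0,0,0]}'
python3 - <<'E'
from h import *
c=robot.camera("side");x,y=220,150
cv2.imwrite("pics/a6.png",cv2.resize(c["color"][y:y+150,x:x+200,::-1],None,fx=4,fy=4,interpolation=cv2.INTER_CUBIC))
E
```

```text
t: 21.57
tool_pos: [562.4, -127.4, 164.4]
tcp_rot: [-0.707, 0.707, -0.001, 0.001]
force: [0.4, 1.1, 0.3]
finger_gap: 57.6
```

View pics/a6.png

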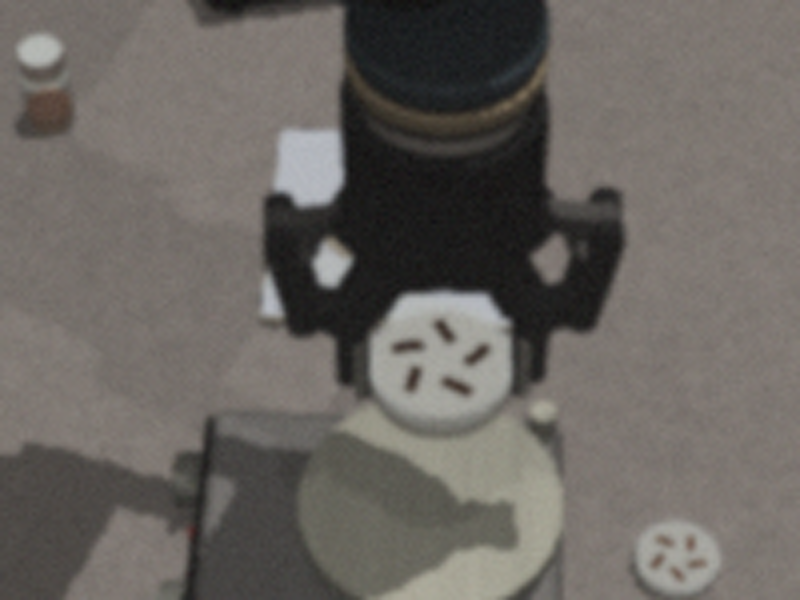

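Picture 9: the dish is held level at (440,365), lid and base together, and the hotplate is clear. I'll carry it to the light base.

```bash
python3 -m crank '{"delta_pos":[[-0.1,0,1],[-0.2,0,2],[-0.2,0,3],[-0.28,0,3.7],[-0.28,0,3.7],[-0.28,0,3.7],[-0.28,0,3.7],[-0.28,0,3.7],[-0.28,0,3.7],[-0.28,0,3.7]],"turn":[[0,0,0],[0,0,0],[0,0,0],[0,0,0],[0,0,0],[0,0,0],[0,0,0],[0,0,0],[0,0,0],[0,0,0]],"gripper":[0,0,0,0,0,0,0,0,0,0]}'
python3 -m crank '{"delta_pos":[[-0.28,0,3.7],[-0.28,0,3.7],[-0.2,0,3.5],[-0.2,0,2.5],[-0.1,0,1.5],[0,0,0.5],[0,0,0],[0,0,0],[0,0,0]],"turn":[[0,0,0],[0,0,0],[0,0,0],[0,0,0],[0,0,0],[0,0,0],[0,0,0],[0,0,0],[0,0,0]],"gripper":[0,0,0,0,0,0,0,0,0]}'
python3 -m crank '{"delta_pos":[[0,1,0],[0,2,0],[0,2,0],[0,2,0],[0,2,0],[0,0.8,0],[0,0.3,0],[0,0,0],[0,0,0],[0,0,0]],"turn":[[0,0,0],[0,0,0],[0,0,0],[0,0,0],[0,0,0],[0,0,0],[0,0,0],[0,0,0],[0,0,0],[0,0,0]],"gripper":[0,0,0,0,0,0,0,0,0,0]}'
python3 - <<'E'
from h import *
c=robot.camera("side");np.savez("pics/side_e.npz",**c);W=cloud(c)
P=disc(W,(527,344),70,90,45);print(enc(P),P.mean(0))
for z in (76.5,): 
    m=c["color"].min(2)
o=robot.get_obs();print(o["tool_pos"].round(1))
cv2.imwrite("pics/a7.png",cv2.resize(c["color"][40:190,220:420,::-1],None,fx=4,fy=4,interpolation=cv2.INTER_CUBIC))
E
```

```text
t: 22.45
tool_pos: [537.0, 193.9, 162.7]
tcp_rot: [-0.707, 0.707, -0.002, -0.0]
force: [-0.1, 1.2, -0.1]
finger_gap: 57.3
t: 23.2
tool_pos: [528.9, 344.0, 163.9]
tcp_rot: [-0.707, 0.707, -0.002, 0.001]
force: [0.3, 0.4, 0.1]
finger_gap: 57.3
t: 24.03
tool_pos: [529.8, 346.0, 64.6]
tcp_rot: [0.707, -0.707, 0.0, -0.002]
force: [-0.6, 0.2, -0.2]
finger_gap: 57.5
(529.4, 338.4, 41.5, 523, 80.9) [528.40052194 339.45650066  80.53175457]
[529.8 346.   64.7]
```

View pics/a7.png

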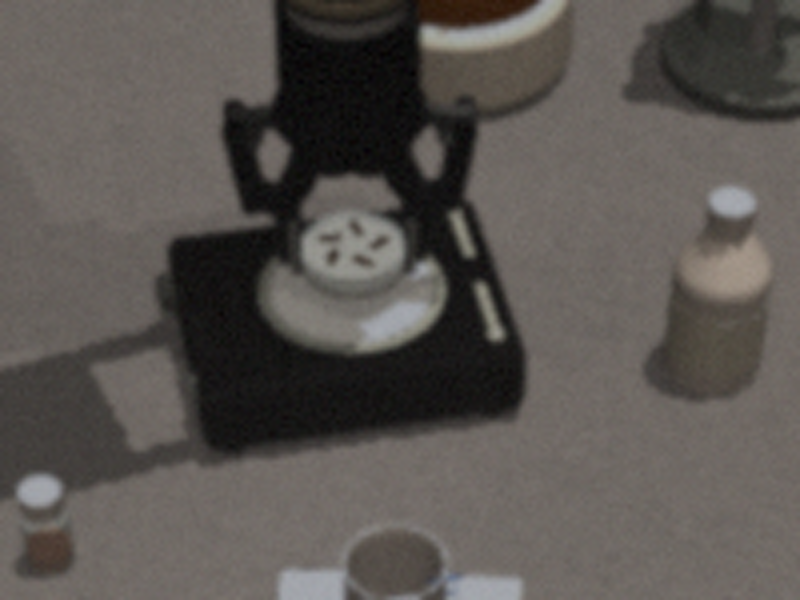

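Picture 10: the dish at (356,252) hangs over the window, which spans (258–447) and is centred at about 352. I'll shift −2 mm in x and lower it.

```bash
python3 -m crank '{"delta_pos":[[-0.1,0.4,0],[-0.1,0.4,0],[0,0.3,0],[0,0.1,0],[0,0,0],[0,0,0]],"turn":[[0,0,0],[0,0,0],[0,0,0],[0,0,0],[0,0,0],[0,0,0]],"gripper":[0,0,0,0,0,0]}'
python3 -m crank '{"delta_pos":[[0,0.1,0],[0,0.1,0],[0,0,0],[0,0,0]],"turn":[[0,0,0],[0,0,0],[0,0,0],[0,0,0]],"gripper":[0,0,0,0]}'
python3 -m crank '{"delta_pos":[[0,0.1,0],[0,0,0],[0,0,0]],"turn":[[0,0,0],[0,0,0],[0,0,0]],"gripper":[0,0,0]}'
```

```text
t: 24.58
tool_pos: [526.8, 345.8, 51.1]
tcp_rot: [-0.707, 0.707, -0.001, 0.001]
force: [-0.0, 0.1, -0.4]
finger_gap: 57.7
t: 24.92
tool_pos: [526.9, 345.8, 49.3]
tcp_rot: [-0.707, 0.707, -0.001, 0.001]
force: [-0.2, -0.0, -0.0]
finger_gap: 57.3
t: 25.17
tool_pos: [527.0, 345.8, 49.0]
tcp_rot: [0.707, -0.707, 0.001, -0.001]
force: [-0.2, 0.5, 4.0]
finger_gap: 57.2
```

```bash
python3 -m crank '{"delta_pos":[[0,0,0],[0,0,0],[0,0,0],[0,0,0],[0,0,0],[0,0,0],[0,0,0]],"turn":[[0,0,0],[0,0,0],[0,0,0],[0,0,0],[0,0,0],[0,0,0],[0,0,0]],"gripper":[60,75,85,100,100,100,100]}'
python3 -m crank '{"delta_pos":[[0,-0.5,0],[0,-1.5,0],[0,-2.5,0],[0,-3,0],[0,-3,0],[0,-2,0],[0,-1,0],[0,-0.5,0],[0,0,0]],"turn":[[0,0,0],[0,0,0],[0,0,0],[0,0,0],[0,0,0],[0,0,0],[0,0,0],[0,0,0],[0,0,0]],"gripper":[100,100,100,100,100,100,100,100,100]}'
python3 -m crank '{"delta_pos":[[0.1,0,-1],[0.2,0,-2.4],[0.3,0,-3.6],[0.3,0,-3.6],[0.3,0,-3.6],[0.3,0,-3.6],[0.3,0,-3.5],[0.2,0,-2.5],[0.1,0,-1],[0,0,0]],"turn":[[0,0,0],[0,0,0],[0,0,0],[0,0,0],[0,0,0],[0,0,0],[0,0,0],[0,0,0],[0,0,0],[0,0,0]],"gripper":[100,100,100,100,100,100,100,100,100,100]}'
python3 - <<'E'
from h import *
c=robot.camera("side");np.savez("pics/side_f.npz",**c);W=cloud(c)
P=disc(W,(527,345),61,75,45);print("dish",enc(P),P.mean(0))
P=disc(W,(527,345),47,56,58);print("base",enc(P))
P=disc(W,(548,98),76,92,45);print("beaker rim",len(P),enc(P),P.mean(0))
cv2.imwrite("pics/a8.png",cv2.resize(c["color"][60:260,200:460,::-1],None,fx=3,fy=3,interpolation=cv2.INTER_CUBIC))
E
python3 s.py
```

```text
t: 25.75
tool_pos: [526.8, 345.7, 48.1]
tcp_rot: [-0.707, 0.707, -0.001, 0.001]
force: [0.5, -0.6, 0.8]
finger_gap: 85.4
t: 26.5
tool_pos: [527.1, 345.9, 189.1]
tcp_rot: [0.707, -0.707, 0.001, -0.002]
force: [-0.5, -0.7, 0.0]
finger_gap: 85.8
t: 27.33
tool_pos: [546.3, 95.0, 186.8]
tcp_rot: [-0.707, 0.707, -0.004, 0.002]
force: [-0.2, 0.4, 0.5]
finger_gap: 85.2
dish (524.4, 314.3, 4.6, 8, 64.7) [523.88321145 314.1552733   64.60407185]
base (526.8, 344.7, 57.9, 418, 51.0)
beaker rim 193 (547.4, 94.7, 31.9, 193, 81.5) [546.80949686  97.57568748  81.371356  ]
27.38 [546.2  96.7 187. ] F [-0.3 -0.2 -0.5] gap 85.6
[[1.0, -0.0029, 0.0062], [-0.0062, 0.0005, 1.0], [-0.0029, -1.0, 0.0005]]
```

View pics/a8.png

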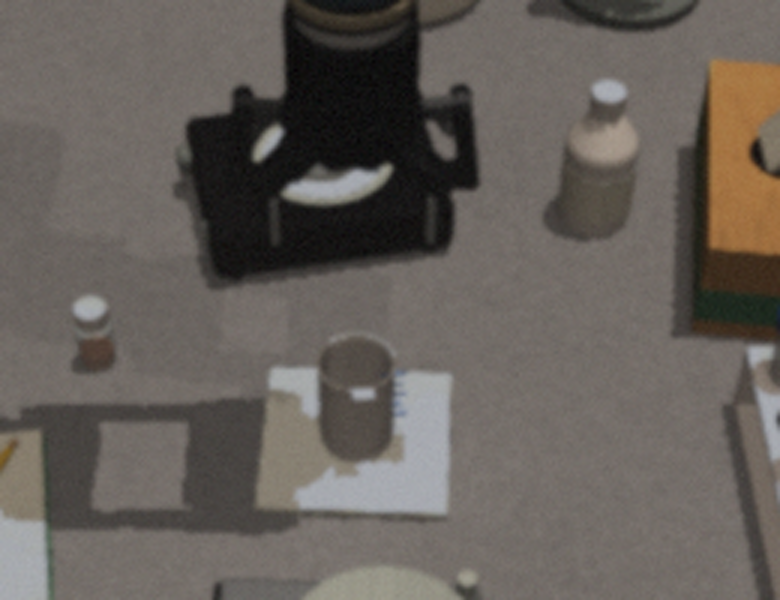

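Picture 11: the beaker is upright on the tile at (358,395), and the light base is partly hidden by the gripper. I'll regrasp at the release pose.

```bash
python3 - <<'E'
from h import *
c=np.load("pics/side_f.npz");print(ray(c,(319.3,181),84))
E
python3 -m crank '{"delta_pos":[[0.1,1,0],[0,2,0],[0,3,0],[0,3,0],[0,2.5,0],[0,2,0],[0,1,0],[0,0.7,0],[0,0,0],[0,0,0]],"turn":[[0,0,0],[0,0,0],[0,0,0],[0,0,0],[0,0,0],[0,0,0],[0,0,0],[0,0,0],[0,0,0],[0,0,0]],"gripper":[100,100,100,100,100,100,100,100,100,100]}'
```

```text
[[548.44287701  96.44581566]]
t: 28.22
tool_pos: [548.3, 98.3, 36.5]
tcp_rot: [0.707, -0.707, 0.001, -0.001]
force: [0.2, -0.5, 0.2]
finger_gap: 85.4
```

```bash
python3 -m crank '{"delta_pos":[[0,0.1,-0.15],[0,0.1,0],[0,0,0],[0,0,0],[0,0,0],[0,0,0],[0,0,0],[0,0,0],[0,0,0],[0,0,0]],"turn":[[0,0,0],[0,0,0],[0,0,0],[0,0,0],[0,0,0],[0,0,0],[0,0,0],[0,0,0],[0,0,0],[0,0,0]],"gripper":[100,80,70,60,60,55,50,30,0,0]}'
python3 -m crank '{"delta_pos":[[0,-0.5,0],[0,-1.5,0],[0,-2.5,0],[0,-3,0],[0,-3,0],[0,-2,0],[0,-1,0],[0,-0.5,0],[0,0,0],[0,0,0]],"turn":[[0,0,0],[0,0,0],[0,0,0],[0,0,0],[0,0,0],[0,0,0],[0,0,0],[0,0,0],[0,0,0],[0,0,0]],"gripper":[0,0,0,0,0,0,0,0,0,0]}'
```

```text
t: 29.05
tool_pos: [548.1, 96.0, 35.4]
tcp_rot: [-0.707, 0.707, -0.001, 0.002]
force: [-1.3, -0.5, 6.0]
finger_gap: 50.1
t: 29.88
tool_pos: [547.2, 96.2, 173.3]
tcp_rot: [0.707, -0.707, 0.002, -0.001]
force: [-0.1, -1.0, -1.2]
finger_gap: 50.2
```

```bash
python3 -m crank '{"delta_pos":[[0.1,0,-1],[0.1,0,-2],[0.2,0,-3],[0.2,0,-3.5],[0.2,0,-3.5],[0.2,0,-3.5],[0.1,0,-2.7],[0,0,-1.5],[0,0,-0.7],[0,0,0]],"turn":[[0,0,0],[0,0,0],[0,0,0],[0,0,0],[0,0,0],[0,0,0],[0,0,0],[0,0,0],[0,0,0],[0,0,0]],"gripper":[0,0,0,0,0,0,0,0,0,0]}'
python3 -m crank '{"delta_pos":[[0,1,0],[0,2,0],[0,2,0],[0,1,0],[0,0.5,0],[0,0.2,0],[0,0,0],[0,0,0],[0,0,0]],"turn":[[0,0,0],[0,0,0],[0,0,0],[0,0,0],[0,0,0],[0,0,0],[0,0,0],[0,0,0],[0,0,0]],"gripper":[0,0,0,0,0,0,0,0,0]}'
```

```text
t: 30.72
tool_pos: [557.6, -119.8, 173.0]
tcp_rot: [0.707, -0.707, 0.003, -0.002]
force: [-0.1, 1.1, -0.6]
finger_gap: 50.3
t: 31.47
tool_pos: [559.0, -118.0, 108.2]
tcp_rot: [-0.707, 0.707, -0.0, 0.002]
force: [0.4, 0.0, -1.0]
finger_gap: 49.6
```

Over the target; 14 mm to go.

```bash
python3 -m crank '{"delta_pos":[[0,0.4,0],[0,0.3,0],[0,0.2,0],[0,0.2,0],[0,0,0],[0,0,0]],"turn":[[0,0,0],[0,0,0],[0,0,0],[0,0,0],[0,0,0],[0,0,0]],"gripper":[0,0,0,0,0,0]}'
python3 -m crank '{"delta_pos":[[0,0.1,0],[0,0.1,0],[0,0,0],[0,0,0]],"turn":[[0,0,0],[0,0,0],[0,0,0],[0,0,0]],"gripper":[0,0,0,0]}'
python3 -m crank '{"delta_pos":[[0,0.1,0],[0,0,0],[0,0,0]],"turn":[[0,0,0],[0,0,0],[0,0,0]],"gripper":[0,0,0]}'
```

```text
t: 31.97
tool_pos: [558.1, -117.8, 96.1]
tcp_rot: [0.707, -0.707, 0.001, -0.001]
force: [1.0, 0.4, -0.9]
finger_gap: 49.9
t: 32.3
tool_pos: [558.4, -117.9, 94.4]
tcp_rot: [-0.707, 0.707, -0.001, 0.001]
force: [-0.1, 0.6, -0.3]
finger_gap: 50.2
t: 32.55
tool_pos: [558.4, -117.9, 94.4]
tcp_rot: [-0.707, 0.707, -0.001, 0.001]
force: [-1.3, 1.4, 6.5]
finger_gap: 49.8
```

```bash
python3 -m crank '{"delta_pos":[[0,0,0],[0,0,0],[0,0,0],[0,0,0],[0,0,0],[0,0,0],[0,0,0]],"turn":[[0,0,0],[0,0,0],[0,0,0],[0,0,0],[0,0,0],[0,0,0],[0,0,0]],"gripper":[40,60,70,85,100,100,100]}'
python3 -m crank '{"delta_pos":[[0,-0.5,0],[0,-1.5,0],[0,-2.5,0],[0,-3,0],[0,-3,0],[0,-2,0],[0,-1,0],[0,-0.5,0],[0,0,0]],"turn":[[0,0,0],[0,0,0],[0,0,0],[0,0,0],[0,0,0],[0,0,0],[0,0,0],[0,0,0],[0,0,0]],"gripper":[100,100,100,100,100,100,100,100,100]}'
python3 -m crank '{"delta_pos":[[-1,0,-1.5],[-2,0,-3],[-2,0,-3.2],[-2,0,-3.2],[-2,0,-3.2],[-2,0,-3.2],[-2,0,-3.2],[-2,0,-3.2],[-2,0,-3.2],[-2,0,-3.2]],"turn":[[0,0,0],[0,0,0],[0,0,0],[0,0,0],[0,0,0],[0,0,0],[0,0,0],[0,0,0],[0,0,0],[0,0,0]],"gripper":[100,100,100,100,100,100,100,100,100,100]}'
python3 -m crank '{"delta_pos":[[-2,0,-3.2],[-2,0,-3.2],[-2,0,-3.2],[-1.5,0,-2.2],[-0.5,0,-1],[0,0,0],[0,0,0],[0,0,0]],"turn":[[0,0,0],[0,0,0],[0,0,0],[0,0,0],[0,0,0],[0,0,0],[0,0,0],[0,0,0]],"gripper":[100,100,100,100,100,100,100,100]}'
python3 - <<'E'
from h import *
I=[]
for n in("top","side"):
    c=robot.camera(n);np.savez(f"pics/{n}_z.npz",**c);W=cloud(c);I.append(c["color"][:,:,::-1])
    for k,xy,lo,hi,r in(("dish",(527,345),61,75,45),("light",(527,345),46,57,58),("jar",(448,-346),108,122,45),("pan",(447,-346),57,63,75),("beaker",(558,-118),132,152,45)):
        P=disc(W,xy,lo,hi,r); print(n,k,enc(P) if len(P) else None)
    c0=np.load(f"pics/{n}0.npz");W0=cloud(c0)
    for k,xy,h in(("bottle",(733,325),121),("vial",(360,180),54)):
        print(n,k,[enc(disc(w,xy,h-8,h+8,60)) for w in(W0,W)])
cv2.imwrite("pics/f_top.png",I[0]);cv2.imwrite("pics/f_side.png",I[1])
E
python3 s.py
```

```text
t: 33.13
tool_pos: [558.2, -117.9, 93.1]
tcp_rot: [0.707, -0.707, 0.001, -0.001]
force: [-0.2, -0.4, 0.2]
finger_gap: 85.3
t: 33.88
tool_pos: [558.4, -117.9, 234.0]
tcp_rot: [-0.707, 0.707, -0.001, 0.002]
force: [0.4, -0.6, -0.0]
finger_gap: 85.2
t: 34.72
tool_pos: [365.3, -418.6, 231.2]
tcp_rot: [0.708, -0.706, 0.002, -0.001]
force: [0.6, 0.4, -0.3]
finger_gap: 85.5
t: 35.38
tool_pos: [287.6, -543.7, 232.3]
tcp_rot: [0.708, -0.706, 0.001, -0.001]
force: [-0.1, 0.8, 0.5]
finger_gap: 85.5
top dish (526.0, 346.2, 30.9, 783, 67.0)
top light (527.0, 344.9, 57.9, 1883, 51.8)
top jar (448.3, -345.0, 29.9, 863, 114.7)
top pan (447.1, -345.5, 60.5, 1881, 60.0)
top beaker (558.2, -118.0, 30.2, 230, 141.3)
top bottle [(736.4, 332.3, 13.7, 163, 119.3), (736.3, 333.6, 14.6, 159, 119.6)]
top vial [(360.9, 185.1, 12.0, 138, 54.0), (361.5, 184.7, 12.0, 136, 53.5)]
side dish (526.3, 345.2, 33.0, 393, 65.7)
side light (527.0, 345.1, 57.9, 874, 50.9)
side jar (448.7, -346.3, 30.2, 1152, 114.6)
side pan (447.2, -346.6, 60.6, 2562, 59.9)
side beaker (559.1, -118.2, 31.8, 327, 140.0)
side bottle [(736.6, 329.3, 14.2, 93, 118.5), (738.0, 330.0, 16.1, 90, 118.4)]
side vial [(361.3, 183.6, 13.9, 93, 52.6), (360.2, 182.6, 12.7, 92, 52.3)]
35.48 [ 288. -544.  233.] F [-0.  -0.7 -0.5] gap 84.8
[[1.0, -0.0001, 0.0013], [-0.0013, 0.0017, 1.0], [-0.0001, -1.0, 0.0017]]
```

View pics/f_top.png

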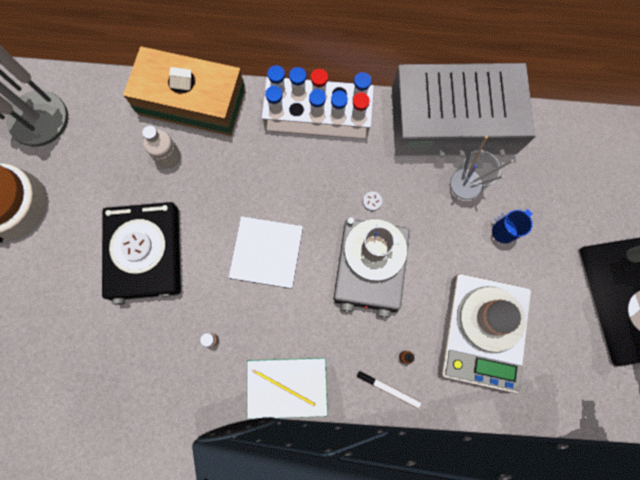

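View pics/f_side.png

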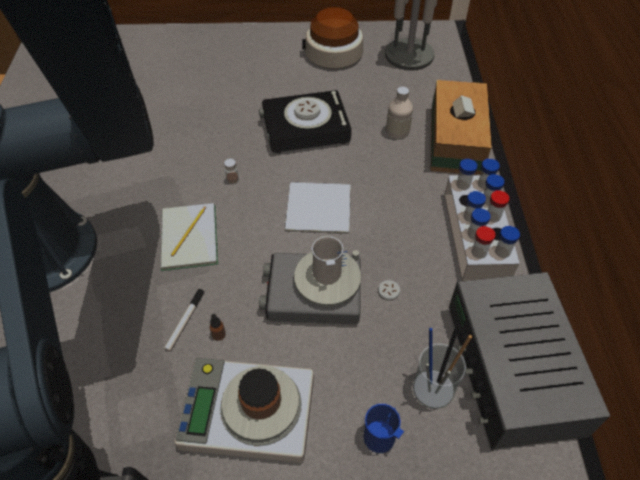

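Pictures 12–13: the dish is on the light base at top (135,246), the beaker on the hotplate at (378,245) and the jar on the balance at (500,318). All are upright, the tile at (266,252) is empty, and the bottle, tool beaker and vial are where they were.

```bash
python3 -c "
from workcell import robot
print(robot.hand_in())"
```

```text
the job is handed in; nothing more can be done
None
```

All three vessels are on their new instruments, and I handed the job in at about 35.5 s of the 115 s allowed. I parked the beaker on the tile, moved the jar to the balance, then the dish to the light base, and last the beaker from the tile to the hotplate.

My last checks, from depth measurements in both cameras (calibrated to about 2 mm) plus the final views:

| Vessel | Now on | Offset from plate centre |
|---|---|---|
| Jar | balance | about 1.5 mm |
| Dish | light base | about 1 mm |
| Beaker | hotplate | about 1 mm |

- **Upright and gentle:** all three look upright, and each was lowered in 1–2 mm steps until it touched. The largest contact force I saw was about 12 N, when parking the beaker on the tile.
- **Things to leave alone:** the bottle and vial measure the same as at the start, to within about 1.5 mm. I checked the tool beaker only by eye, and it looks unmoved.
- **Robot:** the tile is empty, the gripper is open, and the arm is near its start position, touching nothing.
- **Disagreements:** the fingers read 0.9–1.5 mm narrower than the beaker and jar. On the dish they read 57.4 mm, so I can't say whether they held the 60 mm lid or the 58 mm base, though lid and base stayed together. No check failed.

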